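# Restock the jar row and swing the retaining bar shut

## Robot

A 6-joint arm with a two-finger parallel gripper is mounted at the origin on the work surface. World frame = base frame: x ahead of the robot, y to its left, z up, the work surface at z = 0. Lengths are in m, angles in rad, forces in N, time in s.
With the tool pointing down it reaches from about 0.35 to 0.975 m from the base axis. Payload 4.9 kg.
Tool frame: the origin (TCP) lies at the very end of the fingers, on their centre line; the grasp point (between the pads) lies 19 mm behind it (grasp_offset is the distance from the TCP to the grasp point, in m); x points along the fingers, y is the direction in which the jaws open and shut, and the axes are right-handed (so a half turn about x gives the same grasp; the last joint's range is limited). The gripper opens to 85 mm and grips with 20 to 120 N. Pads are 22 mm wide; open, the fingers measure 114 mm over their backs; the gripper's body (76 mm by 85 mm) begins 54 mm behind the grasp point. The pads swing forward as they close: fully open they stand 13 mm farther back than shut.
Start: joints at [1.02, 0.053, 1.613, -0, 1.476, -0.119], TCP at [0.262, 0.568, 0.231] pointing down, gripper open.
Joint ranges: [-3.01, 3.01], [-1.01, 2.22], [0.06, 2.58], [-1.02, 4.17], [0.09, 2.62], [-3.14, 3.14]. Speed limits (rad/s): [2.57, 2.57, 3.14, 3.14, 3.14, 3.14].

## Interface

Orientations are given as a rotation vector (axis times angle).
In Python, from station import get_obs, get_image, camera_model, finish_job, grasp_offset gives the robot as it stands.
- The arm moves only by the shell command python3 -m crank 'ROWS' [OPENING] [FORCE]. ROWS is JSON, a list that holds one entry, the list of rows, each a list of 4 numbers: the shift along the world's x, y, z in m, then the turn about the world's z in degrees. In form: [[[dx, dy, dz, turn], ...]]. A call has 1 to 5 rows; each row is the pose to reach, as a shift and turn from the pose commanded when the call began; what a row does not reach only later rows make up. A row lasts 1/12 s, in which the tool goes at most 41.7 mm and 7.16 degrees, less where a joint would pass 70% of its speed; a pose out of reach is approached as far as the arm can. A call with a gripper value outside its range is refused whole. OPENING is the opening, from 0 (shut) to 1 (fully open), set as the call begins (- or left out, the last holds). The fingers move at their own pace and stop on an object; FORCE is the grip in N (left out, the last holds). Time passes only in rows, so rows that repeat a pose let the fingers close. It gives the time, the measured TCP pose, the force and the opening at its end, in the units of the state.
- get_obs(): the state, without advancing time (a new reading comes with each control period).
- get_image(name): name is "scene" or "top" or "wrist"; returns (picture, depth): 480x640x3 uint8, red, green, blue; 480x640 float32, m along the optical axis (not along the pixel's ray), 0 where there is no reading.
- camera_model(name): a dict with "fx", "fy", "cx", "cy" (pixels), "xyz" and "attitude" of the camera in the world. Camera axes: x right, y down, z forward; pixel columns grow to the right and rows downward; lengths in m; the calibration is good to about 2 mm. A picture is of the moment at which its call begins: read the wrist's pose just before it. camera_model takes no time and is no camera call; for the wrist camera it gives the pose at the moment of the call.
- finish_job(): hands the job in, once; it reports no verdict.
The state is a dict: "t": time; "q": joint angles; "dq": joint speeds; "effort": joint torques, N m; "tool_pos": TCP position; "tool_rot": TCP orientation; "contact_force": force on the tool from outside, world axes, zero at the start; "wrist_torque": the same for the moment, N m; "opening": finger opening in m.
Only numpy, scipy, OpenCV 4.12 (cv2) and the standard library are available. Lean on these libraries where they do the work, as an engineer would, in place of code of your own. Each camera call takes 0.05 s, during which the arm holds its last target.

## Task

The row of blue-lidded jars in the small three-bay white tray is one short. Turn the carousel until its blue-lidded jar stands at the open front, clear of the fixed wire guard, then lift that jar out and set it down upright in the empty bay (the one with the blue card) and let go. Then push the free end of the brown retaining bar round until it is fully closed against its stop in front of the jars, leaving everything else on the table where it is.

Things in the scene. Friction and masses are not known exactly. Their poses are not given: they have to be found in the camera images.
- blue_jar_center (a point): Centre, half-way up, of the jar to move: clear round jar, 49 mm in diameter, 80 mm tall, 0.08 to 0.17 kg, its screw lid blue (top 18 mm). It stands upright in one of the carousel's four pockets, its underside 40 mm below this point, 22 mm above the table; round, so it may be gripped from any side.
- carousel: Grey turntable disc, 252 mm in diameter, upper face 22 mm above the table; origin on its vertical axis at table level; its rotation is given and it turns freely either way, staying where it is left. Four pockets, each holding a jar within a ring 60 mm wide and 10 mm high, are centred 72 mm from the axis on its own +x, +y, -x and -y.
- peg_top (a point): Top of one of the carousel's four orange pegs, at 45 degrees between its +x and +y; the others are at 90 degree steps. Each is 115 mm from the axis, 14 mm in diameter, its top 128 mm above the table, 26 mm above the jars' lids. Pushing a peg sideways with 1 to 2 N turns the disc.
- front_place (a point): Where the wanted jar must be brought: 72 mm from the carousel's axis at the open front, 62 mm above the table (a jar's centre height). A fixed column, 24 mm in diameter (cap 36 mm), stands on the axis to 138 mm and carries a fixed half-disc guard of steel wires, radius 88 mm, 127 to 133 mm above the table, over the half away from this point; the pegs pass outside it.
- bay_card: Thin blue card, 34 mm square, at the centre of the empty bay's floor, 5 mm above the table. On it the jar's centre is 44 to 46 mm above the table. The bay is 60 mm wide (along the tray's y) between thin walls, tops 34 mm above the table; the rear wall's face is 29 mm behind the centre (tray +x); the front (tray -x) is open until the bar closes.
- tray: Fixed white three-bay tray, 92 by 228 mm, floor 4 mm thick; origin at table level under the middle bay, bays 62.5 mm apart along its y. Its open front looks along its -x, roughly to the robot. A black stop post for the bar stands 28 mm before (-x) and 103 mm to the +y side of the origin, top 52 mm.
- bar (a joint): Angle of the brown retaining bar about its vertical pin, rad: 0 closed (bar along the tray's +y, against the stop, across the jars' fronts); growing as its free end swings out to the front, tray -x (1.5 is the end of its travel). It stays where it is left; 1 to 2 N at the free end moves it.
- bar_end (a point): Middle of the orange free end of the bar, 188 mm from the pin, 39 mm above the table. The bar is 12 mm thick across, 16 mm high (31 to 47 mm above the table), and runs 15 mm past this point.
- bar_pin (a point): Axis of the bar's fixed pin, at the bar's half height, 39 mm above the table; a steel pin at the front -y corner of the tray, top 54 mm.
- tray_jar1_center (a point): Centre of a screw-top jar of the same size (49 mm diameter, 80 mm tall, 0.12 kg) with a blue lid, already in one of the tray's bays: leave it (its underside is 40 mm below this point).
- tray_jar2_center (a point): Centre of the other jar, alike, in the tray: leave it.
- yellow_jar_center (a point): Centre of a screw-top jar of the same size (49 mm diameter, 80 mm tall, 0.12 kg) with a yellow lid, in a carousel pocket: it stays in its pocket.
- white_jar_center (a point): Centre of a screw-top jar of the same size (49 mm diameter, 80 mm tall, 0.12 kg) with a white lid, in a carousel pocket: it stays in its pocket.
- red_jar_center (a point): Centre of a screw-top jar of the same size (49 mm diameter, 80 mm tall, 0.12 kg) with a red lid, in a carousel pocket: it stays in its pocket.
- bottle_center (a point): Centre, half-way up, of a standing amber bottle, 50 mm in diameter, 180 mm tall, between the carousel and the tray: leave it alone.
- tape: Cardboard ring lying flat, 80 mm outside, 25 mm high, origin at the centre of its underside: leave it alone.
- scraper: Spatula 190 mm long lying along its x axis, origin at its underside: leave it alone.
- offcut: Wooden offcut, 90 (its x) by 35 by 30 mm high, lying behind the open bar on the side it is pushed from; origin at the centre of its underside: leave it alone.
- packets: White packet 110 by 80 by 35 mm, origin at the centre of its underside: leave it alone.

How it is judged:
By the outcome, as a careful person would: the job done as asked, in the order asked, and still so for the second after the job is handed in, with the robot touching nothing.
It also fails if it takes over 61 s, if anything falls off the work surface, if the arm or the gripper's body presses on something with over 40 N, if the wrist force passes 120 N, or if a joint passes its speed limit or range.

## Working session

There is one attempt and no reset: what is moved stays moved. The work goes in short steps, Python scripts to look and compute and a shell command to move; the robot and the scene stay as the last step left them, time stands still between calls to the robot, and variables do not carry over. Pictures are saved under pics/ and viewed, and the job is handed in when it is done.

```bash
ls; mkdir -p pics
python3 - <<'E'
from station import *
import cv2,numpy as np
o=get_obs();print(o['t'],o['tool_pos'],o['tool_rot'],o['opening'],grasp_offset)
for n in ["scene","top","wrist"]:
    m=camera_model(n);print(n,m)
    p,d=get_image(n);cv2.imwrite(f"pics/{n}0.png",p[:,:,::-1]);np.savez(f"pics/{n}0.npz",p=p,d=d,m=np.array(m,dtype=object))
E
```

```text
pics
0.0 [0.26121859 0.56710489 0.2300709 ] [ 0.33713974  1.54483345 -0.34021215] 0.08542892584294857 0.0187
scene {'fx': 445.1771711515672, 'fy': 445.1771711515672, 'cx': 323.4638095537329, 'cy': 233.34710315936064, 'xyz': array([ 1.1923454 , -0.23722936,  0.84984572]), 'attitude': array([-1.97127936, -1.50656493,  0.58298395])}
top {'fx': 551.2408868921481, 'fy': 551.2408868921481, 'cx': 328.23251075577275, 'cy': 233.5450341702209, 'xyz': array([ 0.324176  , -0.0534519 ,  1.33989059]), 'attitude': array([-2.14040499,  2.12462732, -0.15751588])}
wrist {'fx': 375.59705926955195, 'fy': 375.59705926955195, 'cx': 321.4854502896125, 'cy': 235.0669605852176, 'xyz': array([0.20177201, 0.59530562, 0.37327842]), 'attitude': array([2.45095633, 1.56959247, 0.20848311])}
```

View pics/top0.png

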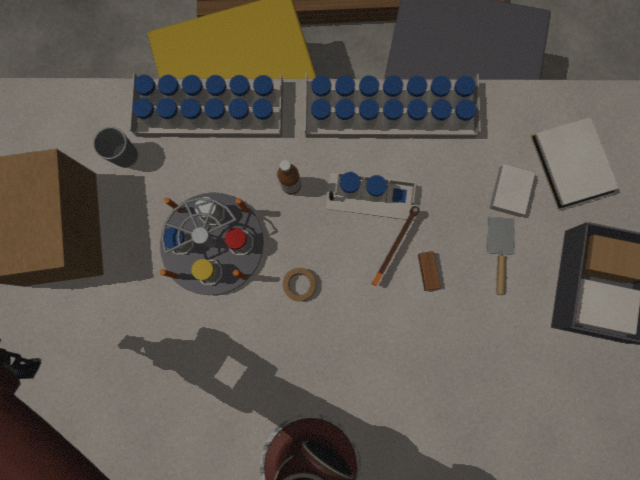

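View pics/scene0.png

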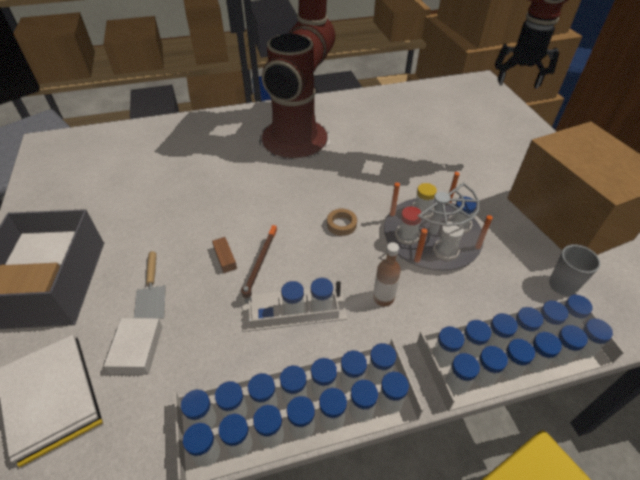

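View pics/wrist0.png

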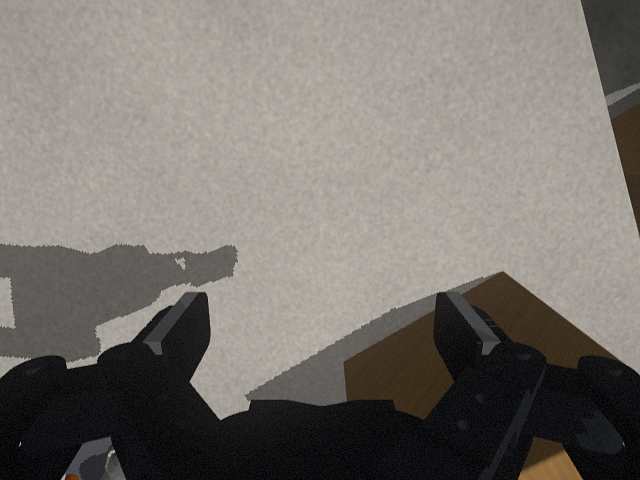

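The top view shows the carousel around (212,244), with the blue jar at (172,238), red at (236,238), yellow at (203,270) and white at (207,208). The tray is around (370,195) with its card at (399,195), and the orange bar end is at (377,280). Next I'll measure these and zoom in.

```bash
cat > h.py <<'E'
import numpy as np,cv2
from scipy.spatial.transform import Rotation as R
from station import *
def load(f):
    z=np.load(f"pics/{f}.npz",allow_pickle=True);return z['p'],z['d'],z['m'].item()
def grab(n,f):
    m=camera_model(n);p,d=get_image(n);cv2.imwrite(f"pics/{f}.png",p[:,:,::-1]);np.savez(f"pics/{f}.npz",p=p,d=d,m=np.array(m,dtype=object));return p,d,m
def ray(m,u,v):
    return R.from_rotvec(m['attitude']).apply(np.stack([(np.asarray(u)-m['cx'])/m['fx'],(np.asarray(v)-m['cy'])/m['fy'],np.ones_like(np.asarray(u,float))],-1))
def plane(m,u,v,z):
    r=ray(m,u,v);return m['xyz']+r*((z-m['xyz'][2])/r[...,2])[...,None]
def cloud(d,m):
    v,u=np.mgrid[:480,:640];r=ray(m,u,v);P=m['xyz']+r*d[...,None];P[d==0]=np.nan;return P
def proj(m,X):
    c=R.from_rotvec(m['attitude']).inv().apply(np.asarray(X)-m['xyz']);return np.stack([m['cx']+m['fx']*c[...,0]/c[...,2],m['cy']+m['fy']*c[...,1]/c[...,2]],-1)
def blobs(p,kind,box=None,amin=6):
    h=cv2.cvtColor(np.ascontiguousarray(p),cv2.COLOR_RGB2HSV)
    lo,hi=dict(blue=((100,120,40),(125,255,255)),orange=((3,170,120),(14,255,255)),yellow=((18,150,100),(32,255,255)),red=((172,150,100),(180,255,255)))[kind]
    k=cv2.inRange(h,lo,hi)
    n,l,s,c=cv2.connectedComponentsWithStats(k)
    return [(c[i].round(1),s[i].tolist(),l==i) for i in range(1,n) if s[i,4]>=amin and (box is None or (box[0]<c[i][0]<box[2] and box[1]<c[i][1]<box[3]))]
E
python3 - <<'E'
from h import *
for n,box in (("top",(130,160,460,300)),("scene",(200,160,520,340))):
    p,d,m=load(n+'0');P=cloud(d,m)
    print(n,'table z',np.nanmedian(P[...,2]))
    for k in("blue","orange","yellow","red"):
        for c,s,l in blobs(p,k,box):
            Q=P[l];print(k,c,s,np.nanmedian(Q,0).round(3),'zmax',np.nanmax(Q[:,2]).round(3))
    x0,y0,x1,y1=(135,160,455,310) if n=="top" else (200,160,520,340)
    cv2.imwrite(f"pics/{n}0z.png",cv2.resize(p[y0:y1,x0:x1,::-1],None,fx=2.5,fy=2.5,interpolation=cv2.INTER_CUBIC))
E
```

```text
Traceback (most recent call last):
  File "h.py", line 13, in cloud
    v,u=np.mgrid[:480,:640];r=ray(m,u,v);P=m['xyz']+r*d[...,None];P[d==0]=np.nan;return P
                              ~~~^^^^^^^
  File "h.py", line 9, in ray
    return R.from_rotvec(m['attitude']).apply(np.stack([(np.asarray(u)-m['cx'])/m['fx'],(np.asarray(v)-m['cy'])/m['fy'],np.ones_like(np.asarray(u,float))],-1))
           ~~~~~~~~~~~~~~~~~~~~~~~~~~~~~~~~~~^^^^^^^^^^^^^^^^^^^^^^^^^^^^^^^^^^^^^^^^^^^^^^^^^^^^^^^^^^^^^^^^^^^^^^^^^^^^^^^^^^^^^^^^^^^^^^^^^^^^^^^^^^^^^^^^^^
  File "scipy/spatial/transform/_rotation.pyx", line 2580, in scipy.spatial.transform._rotation.Rotation.apply
ValueError: Expected input of shape (3,) or (P, 3), got (480, 640, 3).
```

```bash
sed -i "s/return R.from_rotvec(m\['attitude'\]).apply(\(.*\))$/return \1 @ R.from_rotvec(m['attitude']).as_matrix().T/; s/c=R.from_rotvec(m\['attitude'\]).inv().apply(np.asarray(X)-m\['xyz'\])/c=(np.asarray(X)-m['xyz'])@R.from_rotvec(m['attitude']).as_matrix()/" h.py
python3 - <<'E'
from h import *
for n,box in (("top",(130,160,460,300)),("scene",(200,160,520,340))):
    p,d,m=load(n+'0');P=cloud(d,m)
    print(n,'table z',np.nanmedian(P[...,2]))
    for k in("blue","orange","yellow","red"):
        for c,s,l in blobs(p,k,box):
            Q=P[l];print(k,c,s,np.nanmedian(Q,0).round(3),'zmax',np.nanmax(Q[:,2]).round(3))
    x0,y0,x1,y1=(135,160,455,310) if n=="top" else (200,160,520,340)
    cv2.imwrite(f"pics/{n}0z.png",cv2.resize(p[y0:y1,x0:x1,::-1],None,fx=2.5,fy=2.5,interpolation=cv2.INTER_CUBIC))
E
```

```text
top table z 0.0006579657173029219
blue [349.6 182. ] [340, 173, 20, 20, 307] [ 0.649 -0.087  0.084] zmax 0.094
blue [375.9 185.3] [367, 176, 20, 20, 307] [ 0.642 -0.148  0.084] zmax 0.09
blue [399.  195.1] [393, 189, 13, 13, 137] [ 0.636 -0.21   0.005] zmax 0.014
blue [170.3 237.3] [164, 228, 14, 20, 204] [0.513 0.323 0.102] zmax 0.109
blue [181.2 237.1] [180, 233, 3, 9, 21] [0.513 0.297 0.102] zmax 0.107
orange [166.7 200.1] [165, 198, 4, 5, 13] [0.594 0.328 0.127] zmax 0.131
orange [238.2 200.4] [236, 199, 5, 4, 14] [0.594 0.166 0.128] zmax 0.133
orange [162.8 271.7] [161, 270, 4, 5, 15] [0.431 0.327 0.128] zmax 0.132
orange [235.5 272.2] [234, 270, 4, 5, 18] [0.432 0.167 0.127] zmax 0.13
orange [376.7 278.4] [373, 273, 9, 12, 49] [ 0.427 -0.152  0.047] zmax 0.054
yellow [201.9 269. ] [192, 259, 21, 21, 340] [0.441 0.247 0.102] zmax 0.108
scene table z 0.00035224048632209737
blue [458.5 203.5] [457, 202, 4, 4, 12] [0.515 0.297 0.102] zmax 0.105
blue [469.7 206.2] [464, 202, 12, 10, 77] [0.531 0.319 0.102] zmax 0.104
blue [321.6 287.1] [312, 279, 20, 17, 265] [ 0.658 -0.089  0.084] zmax 0.088
blue [292.2 290.8] [283, 283, 19, 17, 263] [ 0.65  -0.151  0.084] zmax 0.088
blue [260.7 312.5] [260, 310, 3, 7, 15] [ 0.633 -0.223  0.005] zmax 0.008
blue [504.5 325. ] [493, 315, 24, 22, 401] [0.84  0.236 0.084] zmax 0.088
blue [478.  331.4] [466, 321, 25, 22, 415] [0.84  0.178 0.084] zmax 0.088
blue [451.2 338.3] [439, 328, 25, 23, 420] [0.839 0.12  0.084] zmax 0.088
orange [456.3 174. ] [455, 173, 3, 3, 7] [0.44  0.323 0.128] zmax 0.13
orange [396.5 184.5] [395, 183, 4, 4, 12] [0.436 0.163 0.127] zmax 0.131
orange [489.  217.5] [487, 216, 5, 4, 16] [0.599 0.325 0.128] zmax 0.131
orange [272.4 230. ] [270, 226, 6, 8, 28] [ 0.434 -0.154  0.047] zmax 0.049
orange [423.8 230.8] [422, 229, 5, 4, 13] [0.599 0.163 0.128] zmax 0.129
yellow [426.7 190.1] [418, 184, 18, 14, 191] [0.448 0.243 0.102] zmax 0.106
```

View pics/top0z.png

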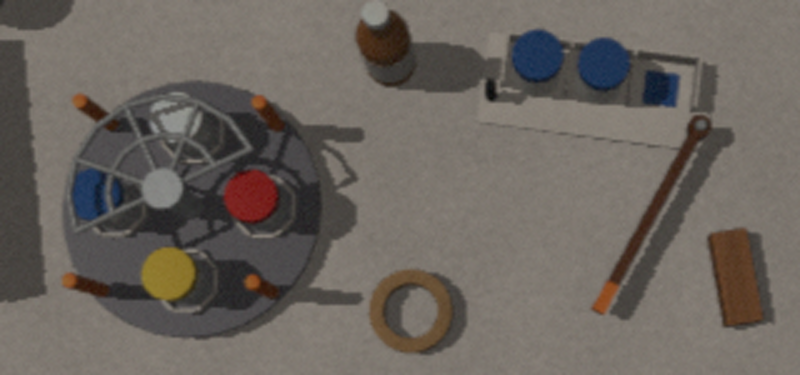

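View pics/scene0z.png

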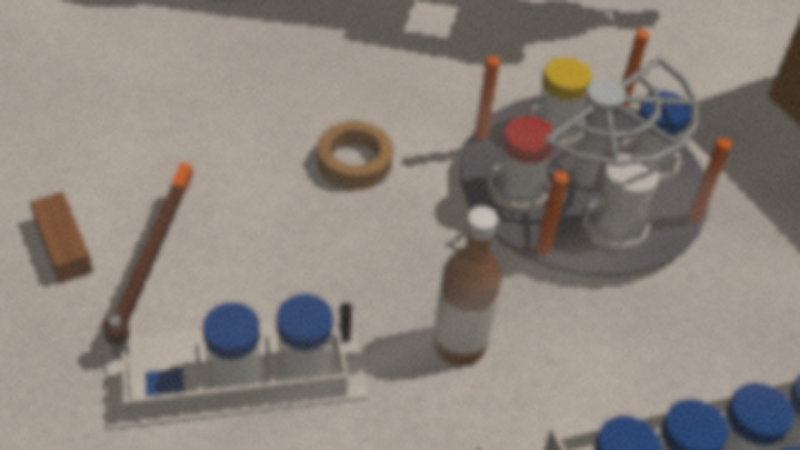

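The top zoom shows the guard's straight edge running from (75,230) to (250,150), so the open front faces down and to the right, roughly world -x with some -y. The blue jar is at world +y and needs about 115° counter-clockwise. The bar points from its pin at zoom (698,125) to its end at (605,297).

Run:
```python
from h import *
np.set_printoptions(suppress=True,precision=4)
D={}
for n in("top","scene"):
    p,d,m=load(n+'0');P=cloud(d,m);D[n]=(p,d,m,P)
    c=np.array([.515,.246]);r=np.linalg.norm(P[...,:2]-c,axis=-1)
    k=(P[...,2]>.118)&(P[...,2]<.142)&(r<.095)
    col=(P[...,2]>.134)&(r<.03)
    print(n,'col',np.median(P[col],0),col.sum(),'guard n',k.sum())
    g=P[k&(r>.03)][:,:2]-c
    a=np.degrees(np.arctan2(g[:,1],g[:,0]));print(' guard angle sorted pct',np.percentile(a,[0,2,10,50,90,98,100]),'mean dir',np.degrees(np.arctan2(*g.mean(0)[::-1])))
    # straight edges: far points near rim
    rim=g[np.linalg.norm(g,axis=1)>.08];a=np.degrees(np.arctan2(rim[:,1],rim[:,0]));print(' rim ang',np.sort(a)[[0,3,-4,-1]])
    # lids: circle from top-surface pixels
    for nm,cc in(("blue",(.515,.318)),("red",(.515,.174)),("yellow",(.443,.246)),("white",(.587,.246)),("t1",(.652,-.088)),("t2",(.645,-.15))):
        h=.102 if nm[0]!='t' else .085
        q=(abs(P[...,2]-h)<.004)&(np.linalg.norm(P[...,:2]-np.array(cc),axis=-1)<.035)
        pts=np.argwhere(q)[:,::-1].astype(np.float32)
        (u,v),rad=cv2.minEnclosingCircle(pts);e=P[q]
        print(' ',nm,q.sum(),'mean',e.mean(0),'bbox mid',(np.percentile(e,1,0)+np.percentile(e,99,0))/2, 'ext',np.percentile(e,99,0)-np.percentile(e,1,0))
# triangulate pegs & bar end
def tri(a,b):
    o1,r1=D['top'][2]['xyz'],ray(D['top'][2],*a);o2,r2=D['scene'][2]['xyz'],ray(D['scene'][2],*b)
    A=np.stack([r1,-r2],1);s=np.linalg.lstsq(A,o2-o1,rcond=None)[0];x,y=o1+r1*s[0],o2+r2*s[1];return (x+y)/2,np.linalg.norm(x-y)
for nm,a,b in(("p45",(166.7,200.1),(489,217.5)),("p315",(238.2,200.4),(423.8,230.8)),("p135",(162.8,271.7),(456.3,174)),("p225",(235.5,272.2),(396.5,184.5)),("barend",(376.7,278.4),(272.4,230.))):
    print(nm,*tri(a,b),'top@.128',plane(D['top'][2],*a,.128 if nm[0]=='p' else .047))
m=D['top'][2]
print('card',plane(m,399.,195.1,.005))
# pin, bar, bottle, offcut from top depth
P=D['top'][3]
for nm,u0,v0,u1,v1,lo,hi in(("pin",408,203,422,216,.049,.06),("bar",370,205,420,290,.04,.05),("post",325,190,336,200,.045,.06),("bottle",276,155,302,198,.165,.2),("offcut",415,245,445,295,.025,.036),("tape",280,265,320,305,.02,.03)):
    q=P[v0:v1,u0:u1];q=q[(q[...,2]>lo)&(q[...,2]<hi)];
    if len(q):print(nm,len(q),'mean',q.mean(0),'min',q.min(0),'max',q.max(0))
b=P[205:290,370:420];b=b[(b[...,2]>.04)&(b[...,2]<.05)][:,:2]
u=np.linalg.svd(b-b.mean(0))[2][0];print('bar dir',u,np.degrees(np.arctan2(u[1],u[0])))
o=get_obs();M=R.from_rotvec(o['tool_rot']).as_matrix();print('tool x',M[:,0],'jaw y',M[:,1],np.degrees(np.arctan2(M[1,1],M[0,1])),o['t'])
```

```text
top col [0.5146 0.2464 0.1379] 226 guard n 1060
 guard angle sorted pct [-71.0215 -67.1301 -59.1417  28.6602 113.0386 119.634  125.3723] mean dir 30.542794087896716
 rim ang [-66.6937 -65.1928 118.5748 119.4415]
  blue 238 mean [0.5128 0.3187 0.102 ] bbox mid [0.5124 0.3152 0.102 ] ext [0.044  0.0394 0.0075]
  red 312 mean [0.5126 0.1746 0.1019] bbox mid [0.5121 0.1745 0.102 ] ext [0.0459 0.0452 0.0076]
  yellow 325 mean [0.4409 0.2469 0.102 ] bbox mid [0.4408 0.2469 0.102 ] ext [0.0454 0.0454 0.0076]
  white 214 mean [0.5849 0.2485 0.102 ] bbox mid [0.5847 0.2466 0.1021] ext [0.0453 0.0467 0.0075]
  t1 274 mean [ 0.6502 -0.0876  0.0844] bbox mid [ 0.6497 -0.087   0.0849] ext [0.0439 0.0467 0.0075]
  t2 282 mean [ 0.6434 -0.149   0.0842] bbox mid [ 0.6433 -0.149   0.0849] ext [0.0454 0.0444 0.0075]
scene col [0.5182 0.2441 0.1379] 143 guard n 820
 guard angle sorted pct [-64.9655 -63.4473 -56.2322  19.481  101.9432 115.6542 118.6359] mean dir 15.30660871840385
 rim ang [-63.7128 -62.4991 114.5472 117.6625]
  blue 156 mean [0.5219 0.3156 0.1017] bbox mid [0.5173 0.3162 0.1014] ext [0.
[... 983 characters left out ...]
89  -0.2403  0.0513] min [ 0.5776 -0.2477  0.0491] max [ 0.5999 -0.2308  0.0571]
bar 411 mean [ 0.5083 -0.1969  0.0461] min [ 0.4113 -0.2535  0.0402] max [ 0.6014 -0.1402  0.05  ]
post 22 mean [ 0.6281 -0.0427  0.0508] min [ 0.6231 -0.0473  0.0464] max [ 0.6333 -0.0377  0.0584]
bottle 106 mean [0.661  0.0569 0.1788] min [0.6507 0.0459 0.1665] max [0.6734 0.0685 0.1853]
offcut 544 mean [ 0.4486 -0.2777  0.0302] min [ 0.4037 -0.3026  0.025 ] max [ 0.4947 -0.2539  0.036 ]
tape 483 mean [0.4136 0.032  0.025 ] min [ 0.3758 -0.0059  0.02  ] max [0.4522 0.0711 0.0299]
bar dir [-0.8736  0.4867] 150.87463113696907
tool x [-0.0008 -0.0014 -1.    ] jaw y [ 0.4185  0.9082 -0.0016] 65.25903514004841 0.15
```

The column, pegs and lids give a carousel centre of about (0.515, 0.245). The cameras disagree by about 4 mm. The guard spans -66° to 118°, so the front is at about 206° and the disc needs +116°. I'll move towards the peg at 135° and check it with the wrist camera.

```bash
python3 -m crank '[[[0.005,-0.04,0.01,-5],[0.01,-0.08,0.02,-10],[0.02,-0.12,0.02,-15],[0.04,-0.155,0.02,-20],[0.06,-0.185,0.02,-20]]]' 0.3; python3 -m crank '[[[0.02,-0.025,0,0],[0.04,-0.05,0,0],[0.055,-0.06,0,0],[0.055,-0.06,0,0]]]'
python3 - <<'E'
from h import *
p,d,m=grab("wrist","w1");print(m['xyz'],get_obs()['tool_pos'],get_obs()['opening'],get_obs()['t'])
P=cloud(load('top0')[1],load('top0')[2]);print('box z',np.nanmax(P[150:290,0:105,2]))
for k in('orange','blue','yellow'):
    for c,s,l in blobs(p,k,amin=20): print(k,c,s,plane(m,*c,.128 if k=='orange' else .102),np.nanmedian(cloud(d,m)[l],0))
E
```

```text
t: 0.57
tool_pos: [0.3214, 0.3807, 0.2512]
tool_rot: [0.612, 1.482, -0.612]
contact_force: [0.9, 0.5, -1.0]
opening: 0.0263
t: 0.9
tool_pos: [0.3785, 0.3204, 0.251]
tool_rot: [0.613, 1.481, -0.614]
contact_force: [-0.5, 0.0, -0.4]
opening: 0.0255
[0.33207791 0.3675359  0.39409451] [0.3773081  0.32153311 0.25100856] 0.025647994994844023 0.95
box z 0.20791089823029352
orange [376.9 255.5] [364, 229, 26, 49, 440] [0.4239747  0.33448285 0.128     ] [0.43118458 0.33262588 0.11462056]
blue [433.9 310.8] [402, 296, 58, 34, 981] [0.50383046 0.33190546 0.102     ] [0.50343048 0.33308268 0.10194276]
blue [426.6 331.2] [414, 319, 28, 22, 362] [0.51414979 0.3147981  0.102     ] [0.51332153 0.31519673 0.10275294]
yellow [315.7 324.9] [289, 296, 54, 57, 2426] [0.44187937 0.25115247 0.102     ] [0.44201021 0.25153308 0.10241746]
```

View pics/w1.png

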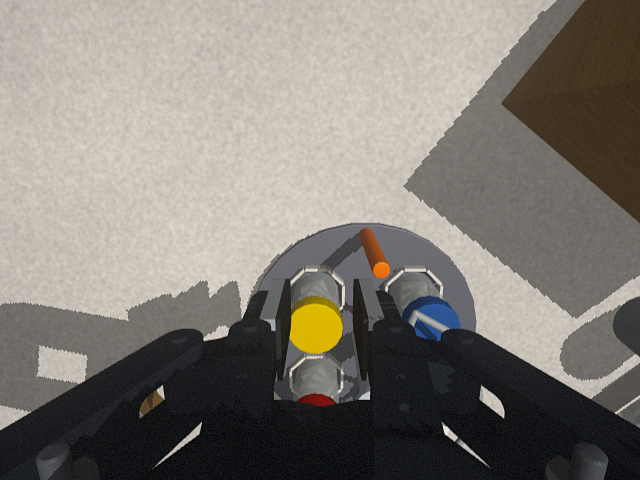

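Wrist view: the peg top is at (381,270), the yellow lid at (316,327) and the blue lid at (432,315). I'll get the peg top from its upper face only.

Run:
```python
from h import *
p,d,m=load('w1');P=cloud(d,m)
l=[b for b in blobs(p,'orange',amin=20)][0][2]
q=l&(P[...,2]>.1265);v,u=np.nonzero(q);print(q.sum(),u.mean(),v.mean(),P[q].mean(0),plane(m,381.,270.,.128),(P[q].min(0)+P[q].max(0))/2)
for n in('top0','scene0'):
    p,d,m=load(n);P=cloud(d,m)
    for c,s,l in blobs(p,'orange'):
        q=l&(P[...,2]>.125)
        if q.sum()>3: print(n,c,P[q].mean(0))
```

```text
169 380.18934911242604 270.20118343195264 [0.43412885 0.32837467 0.1284415 ] [0.43460601 0.328855   0.128     ] [0.43463799 0.32901819 0.128427  ]
top0 [166.7 200.1] [0.59382294 0.32798972 0.12755343]
top0 [238.2 200.4] [0.5937975  0.16580351 0.12812687]
top0 [162.8 271.7] [0.43153141 0.32725717 0.12811818]
top0 [235.5 272.2] [0.43163379 0.16637486 0.12766393]
scene0 [456.3 174. ] [0.43868427 0.32337672 0.12812078]
scene0 [396.5 184.5] [0.43641498 0.1623012  0.1277048 ]
scene0 [489.  217.5] [0.59938468 0.32505867 0.12829359]
scene0 [423.8 230.8] [0.59883268 0.16292584 0.12755233]
```

```bash
python3 -m crank '[[[0.03,0.003,0,0],[0.057,0.005,0,0],[0.057,0.005,-0.04,0],[0.057,0.005,-0.08,0],[0.057,0.005,-0.08,0]]]' 0.4 20
python3 - <<'E'
from h import *
p,d,m=grab("wrist","w2");print(get_obs()['tool_pos'],get_obs()['opening'])
E
```

```text
t: 1.37
tool_pos: [0.428, 0.3256, 0.1617]
tool_rot: [0.6, 1.494, -0.621]
contact_force: [-1.8, 0.1, -2.3]
opening: 0.034
[0.42949428 0.32651268 0.16565521] 0.0344926216483492
```

View pics/w2.png

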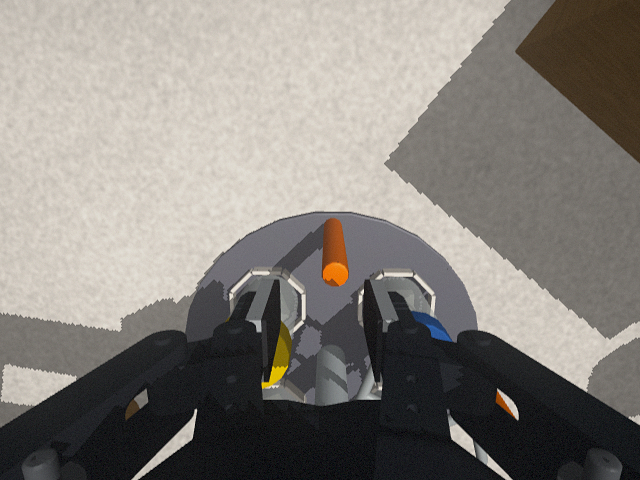

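Run:
```python
from h import *
p,d,m=load('w2');P=cloud(d,m);m
l=max(blobs(p,'orange',amin=20),key=lambda b:b[1][4])[2]
q=l&(P[...,2]>.1265);v,u=np.nonzero(q);print(q.sum(),u.mean(),v.mean(),P[q].mean(0))
o=get_obs();M=R.from_rotvec(o['tool_rot']).as_matrix();e=P[q].mean(0)-o['tool_pos'];print(o['tool_pos'],'in tool',e@M, 'jaw',M[:,1],'tilt',M[:,0])
print(m['xyz']-o['tool_pos'],(m['xyz']-o['tool_pos'])@M)
```

```text
212 332.4433962264151 275.66509433962267 [0.43401076 0.32762617 0.12819566]
[0.42949428 0.32651268 0.16565521] in tool [0.03740258 0.00439498 0.00256663] jaw [ 0.70299733  0.71110066 -0.01142839] tilt [-0.01065013 -0.00554149 -0.99992793]
[-0.04594599  0.04699104  0.1394289 ] [-0.13918993 -0.00047799 -0.06622347]
```

```bash
python3 -m crank '[[[0,0.001,0,0],[0,0.001,-0.02,0],[0,0.001,-0.045,0],[0,0.001,-0.068,0],[0,0.001,-0.068,0]]]'
python3 - <<'E'
from h import *
p,d,m=grab("wrist","w3");o=get_obs();print(o['tool_pos'],o['opening'],o['contact_force'],o['t'])
E
```

```text
t: 1.83
tool_pos: [0.4322, 0.3286, 0.1021]
tool_rot: [0.608, 1.485, -0.612]
contact_force: [-0.4, -0.5, -0.5]
opening: 0.0343
[0.43320776 0.3290867  0.10407943] 0.034072093681679405 [ 0.41018868 -0.46472322  0.54527841] 1.8833
```

View pics/w3.png

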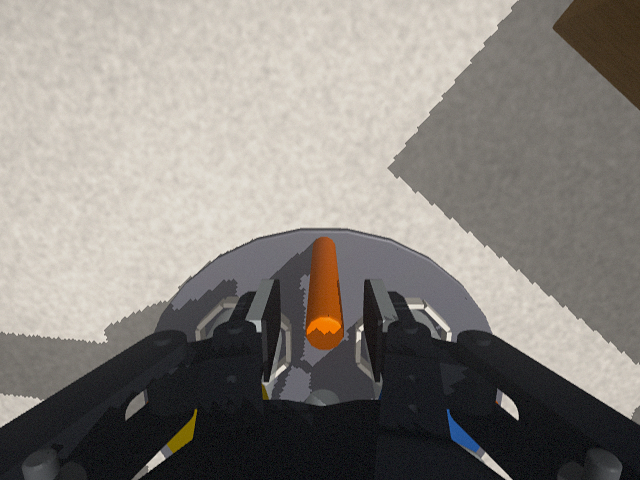

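The peg is centred between the fingers. Now I'll work out the arc points.

```bash
python3 -c "
import numpy as np
for s in (135,165,195,225):
  print(s,[[round(.115*(np.cos(np.radians(s+6*i))-np.cos(np.radians(s))),3),round(.115*(np.sin(np.radians(s+6*i))-np.sin(np.radians(s))),3)] for i in range(1,6)])"
```

```text
135 [[np.float64(-0.008), np.float64(-0.009)], [np.float64(-0.015), np.float64(-0.019)], [np.float64(-0.021), np.float64(-0.029)], [np.float64(-0.026), np.float64(-0.04)], [np.float64(-0.03), np.float64(-0.052)]]
165 [[np.float64(-0.003), np.float64(-0.012)], [np.float64(-0.004), np.float64(-0.024)], [np.float64(-0.004), np.float64(-0.036)], [np.float64(-0.003), np.float64(-0.048)], [np.float64(-0.0), np.float64(-0.06)]]
195 [[np.float64(0.004), np.float64(-0.011)], [np.float64(0.009), np.float64(-0.022)], [np.float64(0.015), np.float64(-0.033)], [np.float64(0.022), np.float64(-0.043)], [np.float64(0.03), np.float64(-0.052)]]
225 [[np.float64(0.009), np.float64(-0.008)], [np.float64(0.019), np.float64(-0.015)], [np.float64(0.029), np.float64(-0.021)], [np.float64(0.04), np.float64(-0.026)], [np.float64(0.052), np.float64(-0.03)]]
```

```bash
python3 -m crank '[[[-0.008,-0.009,0,6],[-0.015,-0.019,0,12],[-0.021,-0.029,0,18],[-0.026,-0.040,0,24],[-0.030,-0.052,0,30]]]'; python3 -m crank '[[[-0.003,-0.012,0,6],[-0.004,-0.024,0,12],[-0.004,-0.036,0,18],[-0.003,-0.048,0,24],[0,-0.060,0,30]]]'; python3 -m crank '[[[0.004,-0.011,0,6],[0.009,-0.022,0,12],[0.015,-0.033,0,18],[0.022,-0.043,0,24],[0.030,-0.052,0,30]]]'
python3 - <<'E'
from h import *
p,d,m=grab("top","t4");grab("wrist","w4");o=get_obs();print(o['tool_pos'],o['q'],o['contact_force'],o['t'])
cv2.imwrite("pics/t4z.png",cv2.resize(p[160:310,135:455,::-1],None,fx=2.5,fy=2.5,interpolation=cv2.INTER_CUBIC))
E
```

```text
t: 2.3
tool_pos: [0.4053, 0.2782, 0.1078]
tool_rot: [0.201, 1.556, -0.193]
contact_force: [0.4, 1.1, -0.5]
opening: 0.0341
t: 2.72
tool_pos: [0.4054, 0.2176, 0.1077]
tool_rot: [-0.212, 1.554, 0.215]
contact_force: [-1.9, 0.7, 1.1]
opening: 0.0343
t: 3.13
tool_pos: [0.4361, 0.1652, 0.1078]
tool_rot: [-0.621, 1.473, 0.621]
contact_force: [0.2, 1.6, -1.4]
opening: 0.0339
[0.43668994 0.16458746 0.10759736] [ 2.00863675e-01 -2.32883239e-01  2.09312767e+00 -1.80066720e-04
  1.27440693e+00 -2.15810643e+00] [0.38023211 0.02439739 0.92241456] 3.2333
```

View pics/t4z.png

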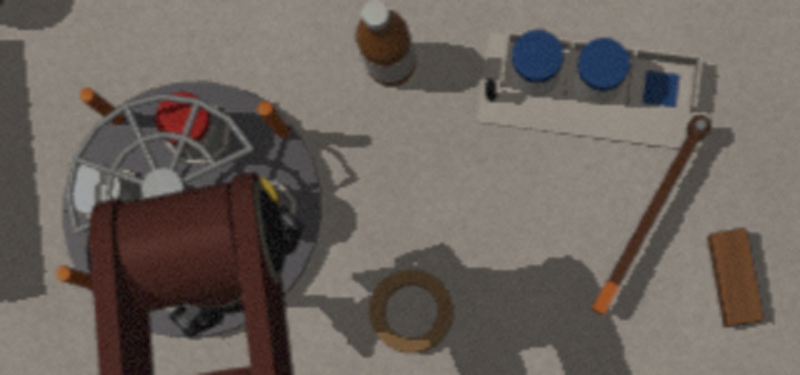

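View pics/w4.png

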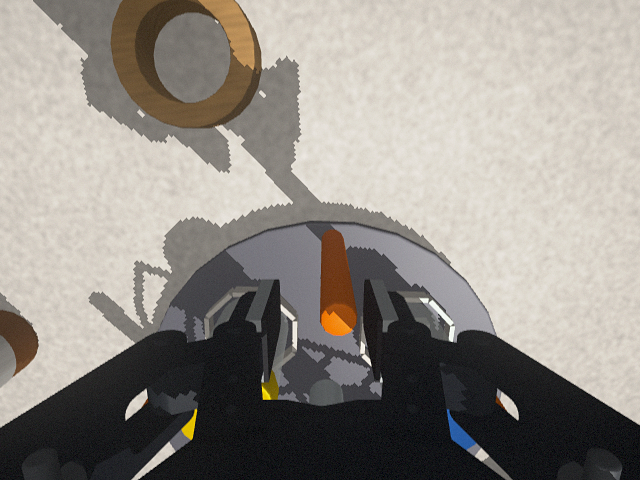

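The disc follows, lagging by about 5°. I'll continue to 256° so the peg ends near 251°.

```bash
python3 -m crank '[[[0.009,-0.008,0,6],[0.019,-0.015,0,12],[0.029,-0.021,0,18],[0.040,-0.026,0,24],[0.052,-0.030,0,26]]]';  python3 - <<'E'
from h import *
p,d,m=grab("wrist","w5");o=get_obs();print(o['tool_pos'],o['q'],o['contact_force'],o['t'])
P=cloud(d,m)
l=max(blobs(p,'orange',amin=20),key=lambda b:b[1][4])[2]
q=l&(P[...,2]>.1265);x=P[q].mean(0);e=x-[.5155,.2455,0];print(x,np.degrees(np.arctan2(e[1],e[0]))%360,np.hypot(*e[:2]))
E
```

```text
t: 3.65
tool_pos: [0.4866, 0.1352, 0.1059]
tool_rot: [-0.967, 1.344, 0.965]
contact_force: [-2.2, -0.0, 1.1]
opening: 0.0343
[0.48877955 0.13459528 0.10629375] [ 1.22102734e-01 -1.23326535e-01  2.00082246e+00 -5.26100987e-04
  1.25893988e+00 -2.69219123e+00] [-0.2806729  -0.71225065  1.04438972] 3.7
[0.47435172 0.13743639 0.12815114] 249.15425319745117 0.11563271678144971
```

View pics/w5.png

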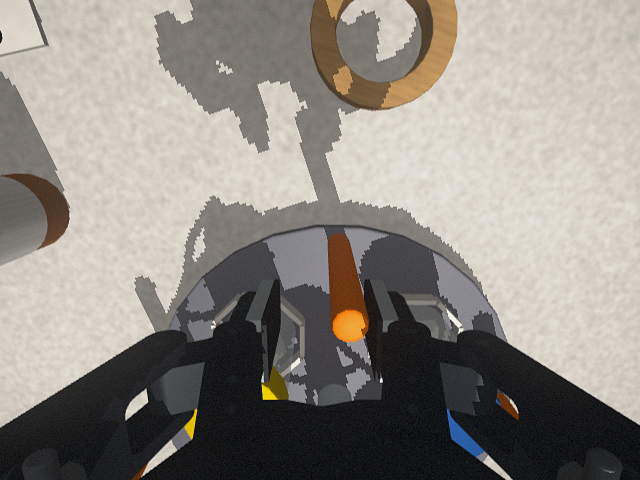

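The peg is at 249°. I'll nudge it 4 mm along the tangent, back off, rise, and look at the whole carousel.

```bash
python3 -m crank '[[[0.004,-0.0015,0,0],[0.004,-0.0015,0,0],[-0.004,0.001,0,0],[-0.004,0.001,0.03,0],[-0.004,0.001,0.07,0]]]'; python3 -m crank '[[[-0.03,-0.01,0.03,-7],[-0.06,-0.01,0.05,-14],[-0.09,-0.01,0.05,-21],[-0.10,-0.01,0.05,-28],[-0.10,-0.01,0.05,-35]]]' 1; python3 -m crank '[[[-0.01,0.01,0,-7],[-0.02,0.02,0,-10],[-0.02,0.02,0,-10]]]'
python3 - <<'E'
from h import *
p,d,m=grab("wrist","w6");o=get_obs();print(o['tool_pos'],o['q'],o['contact_force'],o['t'])
P=cloud(d,m)
for k in('orange','blue'):
  for c,s,l in blobs(p,k,amin=20):
    q=l&(P[...,2]>(.1265 if k=='orange' else .1)); x=P[q].mean(0);e=x-[.5155,.2455,0];print(k,c,x,np.degrees(np.arctan2(e[1],e[0]))%360,np.hypot(*e[:2]))
p,d,m=grab("scene","s6");cv2.imwrite("pics/s6z.png",cv2.resize(p[160:340,200:520,::-1],None,fx=2.5,fy=2.5,interpolation=cv2.INTER_CUBIC))
E
```

```text
t: 4.12
tool_pos: [0.4769, 0.1358, 0.1694]
tool_rot: [-0.962, 1.356, 0.97]
contact_force: [1.2, 0.8, -0.6]
opening: 0.0341
t: 4.53
tool_pos: [0.379, 0.1263, 0.2239]
tool_rot: [-0.491, 1.512, 0.491]
contact_force: [1.1, -0.7, -0.8]
opening: 0.0853
t: 4.78
tool_pos: [0.3595, 0.1469, 0.2231]
tool_rot: [-0.359, 1.541, 0.36]
contact_force: [0.9, -0.7, 0.4]
opening: 0.0857
[0.36032971 0.14631332 0.22318162] [ 1.93704030e-01 -5.65166329e-01  2.13549216e+00  5.47828576e-05
  1.57065276e+00 -1.83802359e+00] [0.21919106 0.6692173  0.17508758] 4.8333
orange [239.1 367.6] [0.48521236 0.13637237 0.12853216] 254.48836181947854 0.11325272580827707
blue [342.  357.4] [0.45168733 0.21134029 0.10266943] 208.1606948128806 0.07238054063299594
```

View pics/w6.png

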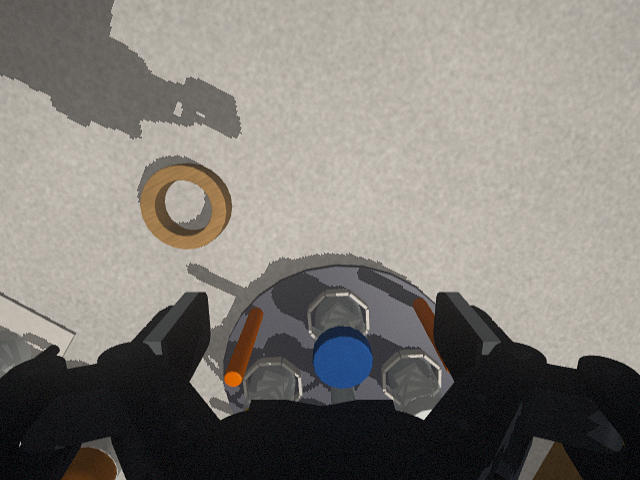

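View pics/s6z.png

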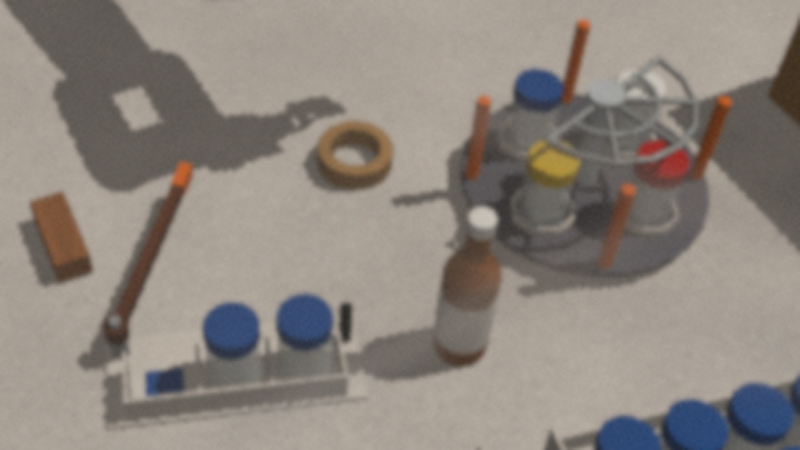

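The blue jar now stands at the open front, clear of the guard: zoom (540,90) in the scene view and (342,357) in the wrist view. I'll cross-check its position.

Run:
```python
from h import *
p,d,m=load('s6');P=cloud(d,m)
for c,s,l in blobs(p,'blue',(390,170,450,220)):
    q=l&(P[...,2]>.0995);print(c,s,P[q].mean(0),(P[q].min(0)+P[q].max(0))/2)
for c,s,l in blobs(p,'orange',(390,160,510,260)):
    q=l&(P[...,2]>.125);x=P[q].mean(0);e=x-[.5185,.2435,0];print(x,np.degrees(np.arctan2(e[1],e[0]))%360)
```

```text
[415.6 194.2] [408, 189, 16, 11, 142] [0.45672266 0.20901633 0.10198632] [0.45564374 0.20905276 0.10236666]
[0.40821501 0.27269087 0.12768969] 165.17459606902776
[0.54758916 0.3551235  0.12795482] 75.39355358007106
```

```bash
python3 -m crank '[[[0.03,0.021,0,0],[0.06,0.042,0,0],[0.092,0.065,0,0],[0.092,0.065,-0.03,0],[0.092,0.065,-0.06,0]]]' 1 40; python3 -m crank '[[[0,0,0,0],[0,0,0,0]]]'
python3 - <<'E'
from h import *
p,d,m=grab("wrist","w7");o=get_obs();print(o['tool_pos'],o['contact_force'],o['t'])
P=cloud(d,m)
for c,s,l in blobs(p,'blue',amin=20):
    q=l&(P[...,2]>.1); x=P[q].mean(0);M=R.from_rotvec(o['tool_rot']).as_matrix();print(c,s,x,(x-o['tool_pos'])@M,(P[q].min(0)+P[q].max(0))/2)
E
```

```text
t: 5.3
tool_pos: [0.4566, 0.2116, 0.1643]
tool_rot: [-0.36, 1.537, 0.36]
contact_force: [-0.6, -0.3, -1.2]
opening: 0.0855
t: 5.47
tool_pos: [0.4522, 0.2099, 0.1613]
tool_rot: [-0.36, 1.546, 0.359]
contact_force: [0.9, -1.1, 0.0]
opening: 0.0855
[0.45351842 0.21027171 0.16355513] [ 0.19304864 -0.03331442  0.1858284 ] 5.5167
[324.  252.4] [282, 210, 85, 86, 5679] [0.45196713 0.21152167 0.10254468] [ 0.06101101  0.00180824 -0.00079454] [0.4530394  0.21198097 0.10253939]
```

View pics/w7.png

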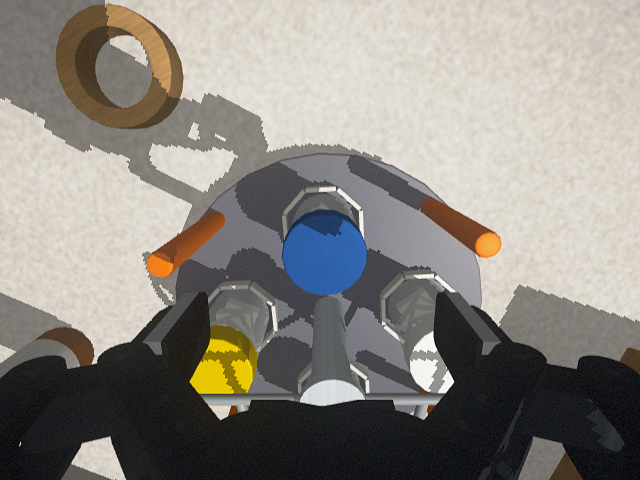

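The jar lid is at (324,252), within 2 mm of the tool axis, and both pegs are outside the fingers. Going down and gripping.

```bash
python3 -m crank '[[[-0.001,0.001,-0.03,0],[-0.001,0.001,-0.06,0],[-0.001,0.001,-0.085,0],[-0.001,0.001,-0.101,0],[-0.001,0.001,-0.101,0]]]' 1 40; python3 -m crank '[[[0,0,0,0],[0,0,0,0],[0,0,0,0],[0,0,0,0],[0,0,0,0]]]' 0.3 40; python3 -m crank '[[[0,0,0,0],[0,0,0,0]]]'
```

```text
t: 5.93
tool_pos: [0.4516, 0.2107, 0.061]
tool_rot: [-0.36, 1.543, 0.359]
contact_force: [0.3, -0.9, -2.4]
opening: 0.0854
t: 6.35
tool_pos: [0.4546, 0.2123, 0.0653]
tool_rot: [-0.359, 1.536, 0.36]
contact_force: [-0.3, -0.1, 7.3]
opening: 0.048
t: 6.52
tool_pos: [0.4546, 0.2123, 0.0653]
tool_rot: [-0.359, 1.536, 0.36]
contact_force: [-0.9, -0.3, 7.2]
opening: 0.048
```

Gripped at 48 mm. Lifting straight up.

```bash
python3 -m crank '[[[0,0,0.015,0],[0,0,0.04,0],[0,0,0.07,0],[0,0,0.10,0],[0,0,0.13,0]]]'; python3 -m crank '[[[-0.03,-0.02,0.02,-5],[-0.05,-0.05,0.02,-12],[-0.06,-0.08,0.02,-19],[-0.06,-0.11,0.02,-26],[-0.05,-0.14,0.02,-33]]]'
python3 - <<'E'
from h import *
p,d,m=grab("wrist","w8");p,d,m=grab("top","t8");o=get_obs();print(o['tool_pos'],o['opening'],o['contact_force'],o['t'])
cv2.imwrite("pics/t8z.png",cv2.resize(p[160:310,135:455,::-1],None,fx=2.5,fy=2.5,interpolation=cv2.INTER_CUBIC))
E
```

```text
t: 6.93
tool_pos: [0.4521, 0.2116, 0.1938]
tool_rot: [-0.359, 1.541, 0.36]
contact_force: [0.3, 0.3, -1.6]
opening: 0.0483
t: 7.35
tool_pos: [0.4012, 0.0709, 0.2128]
tool_rot: [0.096, 1.567, -0.095]
contact_force: [0.9, -1.0, -1.6]
opening: 0.0482
[0.40302976 0.06857033 0.21291849] 0.04793023550014793 [-1.24134154  0.21143369 -1.51830674] 7.45
```

View pics/w8.png

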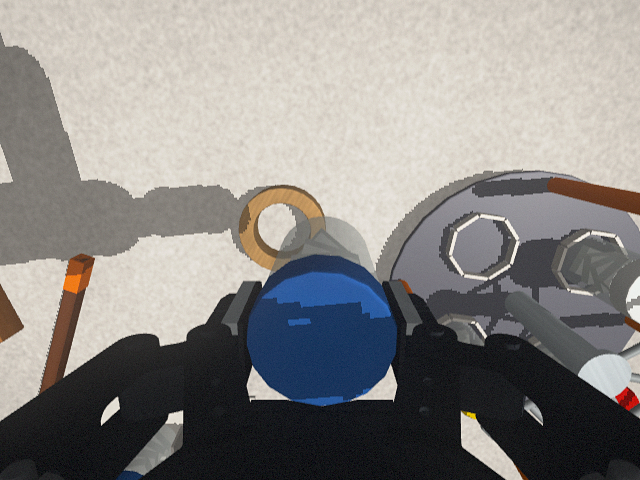

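View pics/t8z.png

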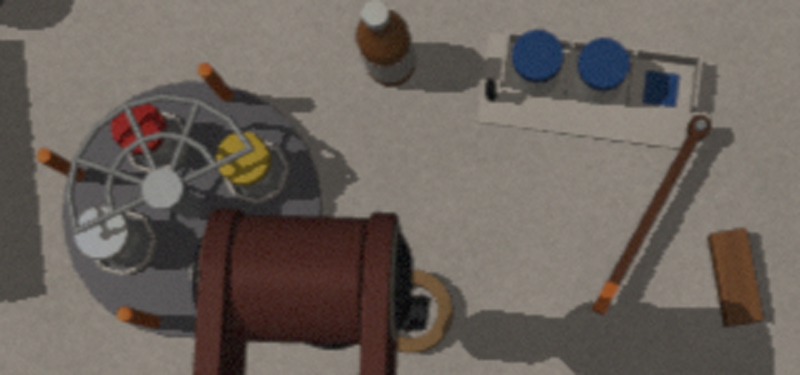

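The jar is held straight. Moving over the bay while turning the jaws to the tray's x direction.

```bash
python3 -m crank '[[[0.01,-0.02,0,-6],[0.025,-0.045,0,-12],[0.04,-0.07,0,-18],[0.06,-0.095,0,-24],[0.08,-0.12,0,-30]]]'; python3 -m crank '[[[0.02,-0.025,0,-6],[0.04,-0.05,0,-12],[0.06,-0.075,0,-18],[0.08,-0.10,0,-24],[0.095,-0.12,0,-30]]]'; python3 -m crank '[[[0.015,-0.01,0,-6],[0.03,-0.02,0,-12],[0.045,-0.03,0,-18],[0.058,-0.038,-0.01,-24],[0.058,-0.038,-0.02,-30]]]';python3 -m crank '[[[0,0,0,0],[0,0,0,0],[0,0,0,0]]]'
python3 - <<'E'
from h import *
p,d,m=grab("wrist","w9");o=get_obs();M=R.from_rotvec(o['tool_rot']).as_matrix();print(o['tool_pos'],o['q'],o['opening'],'jaw',np.degrees(np.arctan2(M[1,1],M[0,1])),o['t']);P=cloud(d,m)
for c,s,l in blobs(p,'blue',amin=20): print(c,s,np.nanmedian(P[l],0))
p,d,m=grab("scene","s9");cv2.imwrite("pics/s9z.png",cv2.resize(p[160:340,200:520,::-1],None,fx=2.5,fy=2.5,interpolation=cv2.INTER_CUBIC))
E
```

```text
t: 7.87
tool_pos: [0.4832, -0.0489, 0.2125]
tool_rot: [0.505, 1.511, -0.504]
contact_force: [0.3, 0.1, -1.4]
opening: 0.0479
t: 8.28
tool_pos: [0.579, -0.1694, 0.2121]
tool_rot: [0.908, 1.373, -0.908]
contact_force: [-0.6, 0.7, -1.0]
opening: 0.0479
t: 8.7
tool_pos: [0.6381, -0.2071, 0.1929]
tool_rot: [1.299, 1.146, -1.297]
contact_force: [-0.5, 0.2, -1.5]
opening: 0.0481
t: 8.95
tool_pos: [0.6356, -0.2057, 0.1926]
tool_rot: [1.293, 1.153, -1.293]
contact_force: [-0.0, -0.3, -1.0]
opening: 0.0479
[ 0.63575472 -0.205872    0.19315011] [-4.24471389e-01  1.76605990e-01  1.54308637e+00  9.57516603e-05
  1.42099551e+00 -3.09484000e-01] 0.04792415285360464 jaw -6.589103658638085 9.0
[328.8  40.7] [290, 0, 79, 85, 5265] [ 0.65449174 -0.08609623  0.08457368]
[608.7  13.2] [575, 0, 65, 31, 1679] [ 0.82423663 -0.08965524  0.08384681]
[608.5  85.5] [569, 42, 71, 83, 4703] [ 0.82629538 -0.13144028  0.08439895]
[327.8 145.3] [291, 108, 74, 76, 4309] [ 0.64706344 -0.14755855  0.08452652]
[605.2 174.9] [565, 139, 75, 73, 4551] [ 0.82862855 -0.18773557  0.08439567]
[327.4 206.7] [308, 197, 38, 24, 720] [ 0.64229139 -0.20275244  0.00575812]
[601.3 254.6] [561, 221, 79, 69, 4310] [ 0.83062021 -0.24419572  0.08436066]
[321.6 330.7] [246, 255, 152, 151, 17709] [ 0.63698948 -0.19915549  0.22980076]
[600.2 342.4] [557, 294, 83, 113, 5773] [ 0.83560694 -0.30999498  0.08409364]
```

View pics/w9.png

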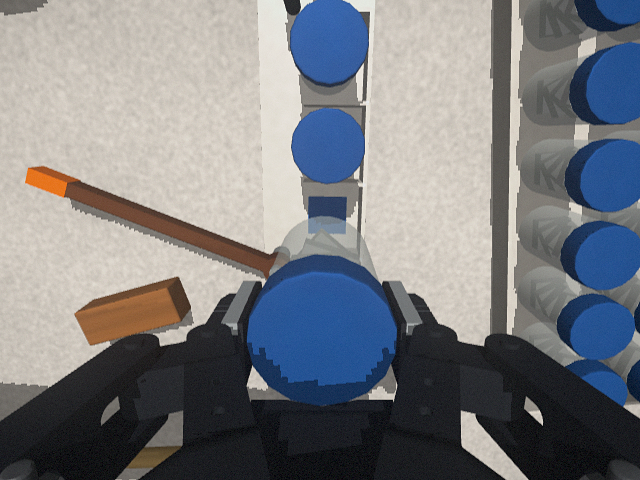

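View pics/s9z.png

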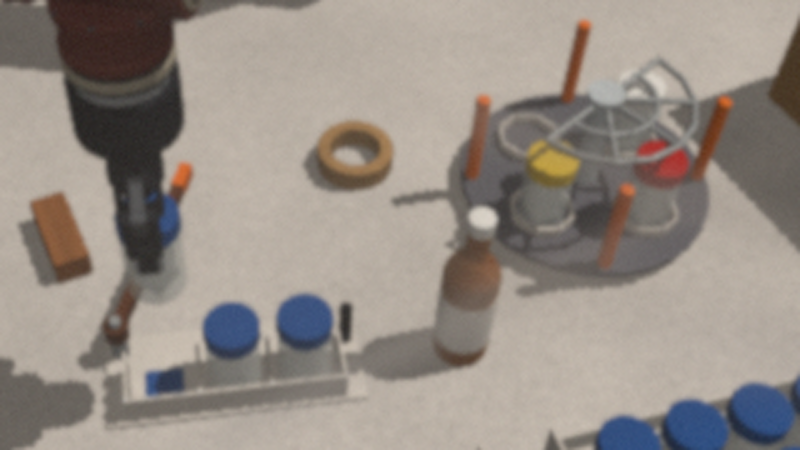

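The wrist view shows the card at (327,215), the tray jars at (328,42) and (328,146), and the held lid at (322,330). I'll work out the remaining offset.

Run:
```python
from h import *
p,d,m=load('w9');P=cloud(d,m)
def lid(box,h):
    B=[b for b in blobs(p,'blue',box,200)][0];q=B[2]&(abs(P[...,2]-h)<.004)
    cs=max(cv2.findContours(q.astype(np.uint8),0,2)[0],key=len);(u,v),a,_=cv2.fitEllipse(cs);return (u,v),a,plane(m,u,v,h),P[q].mean(0)
print('t2',lid((300,120,350,170),.085))
for c,s,l in blobs(p,'blue',(300,0,350,90),200):
    pass
print('held',lid((300,300,350,360),.230))
# card left/right/top edges
l=[b for b in blobs(p,'blue',(300,190,350,230),100)][0][2];v,u=np.nonzero(l)
print('card',u.min(),u.max(),v.min());e=plane(m,np.array([u.min(),u.max()+1.,327]),np.array([205.,205,v.min()]),.005);print(e)
# t1/t2 direction and tray rear-wall: front edge line of tray floor
print('pin z50 top', )
```

```text
t2 ((327.8019714355469, 145.36257934570312), (72.30089569091797, 74.05058288574219), array([ 0.64709066, -0.14756543,  0.085     ]), array([ 0.64707379, -0.14773183,  0.08452606]))
held ((321.5036926269531, 335.7325134277344), (137.14117431640625, 149.78375244140625), array([ 0.63676008, -0.20068172,  0.23      ]), array([ 0.6367179 , -0.20112025,  0.22980758]))
card 308 345 197
[[ 0.62493417 -0.19955811  0.005     ]
 [ 0.65864138 -0.20343174  0.005     ]
 [ 0.64258095 -0.19433671  0.005     ]]
pin z50 top
```

```bash
python3 -m crank '[[[0.003,-0.009,0,0],[0.003,-0.009,-0.03,0],[0.003,-0.009,-0.06,0],[0.003,-0.009,-0.09,0],[0.003,-0.009,-0.10,0]]]'; python3 -m crank '[[[0,0,0,0],[0,0,0,0]]]'
python3 - <<'E'
from h import *
p,d,m=grab("wrist","w10");o=get_obs();print(o['tool_pos'],o['opening'],o['contact_force'],o['t']);P=cloud(d,m)
for c,s,l in blobs(p,'blue',(230,0,420,400),200):
    z=np.nanmax(P[l][:,2]);q=l&(P[...,2]>np.nanpercentile(P[l][:,2],60)-.003);Q=P[q];A=np.c_[Q[:,:2]-Q[:,:2].mean(0),np.ones(len(Q))];print(c,s,P[q].mean(0),'slope',np.linalg.lstsq(A,Q[:,2],rcond=None)[0][:2])
p,d,m=grab("scene","s10");cv2.imwrite("pics/s10z.png",cv2.resize(p[220:340,200:400,::-1],None,fx=4,fy=4,interpolation=cv2.INTER_CUBIC))
E
```

```text
t: 9.47
tool_pos: [0.6358, -0.2147, 0.0872]
tool_rot: [1.294, 1.158, -1.299]
contact_force: [-2.0, 0.2, -2.9]
opening: 0.0483
t: 9.63
tool_pos: [0.6388, -0.2158, 0.0929]
tool_rot: [1.295, 1.151, -1.295]
contact_force: [1.1, 0.0, -0.5]
opening: 0.0479
[ 0.63984445 -0.21616857  0.09459457] 0.04822752163695129 [ 0.82474506 -0.28598075 -0.83173469] 9.6833
[323.5  10.9] [276, 0, 91, 32, 1592] [ 0.65240142 -0.10673066  0.08434672] slope [0.00055615 0.09312135]
[320.4 126.8] [259, 64, 123, 127, 12238] [ 0.64705572 -0.14758071  0.08449423] slope [ 0.00028583 -0.00067157]
[321.4 212.5] [296, 207, 54, 18, 575] [ 0.64169385 -0.19718945  0.00573058] slope [-0.00449502  0.02542031]
[321.5 330.7] [246, 255, 151, 151, 17705] [ 0.63987798 -0.21133535  0.13012146] slope [ 0.01482084 -0.00352142]
```

View pics/w10.png

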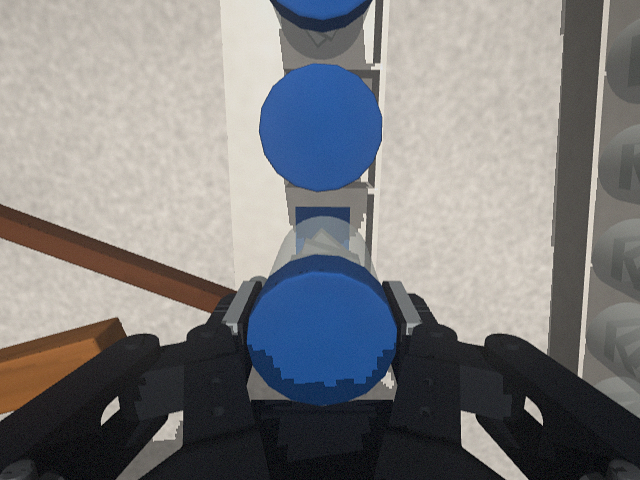

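View pics/s10z.png

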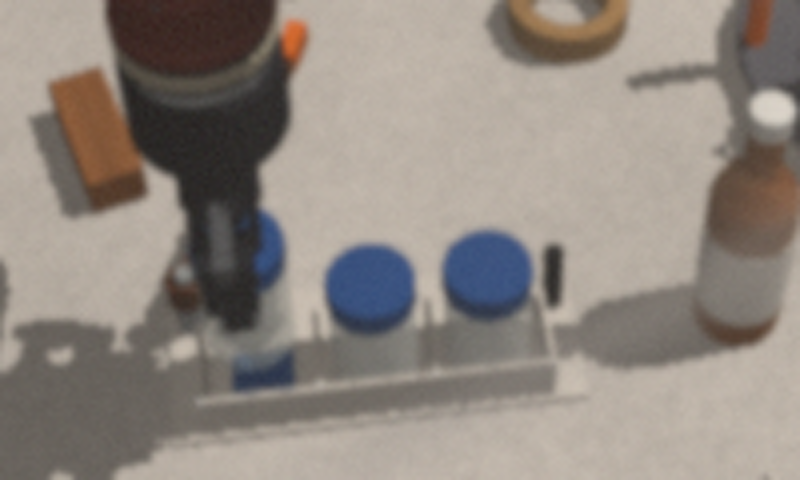

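The held lid is level, and within about 1.5 mm of the bay centre by comparison with its neighbour. Lowering.

```bash
python3 -m crank '[[[0,0.001,-0.012,0],[0,0.001,-0.024,0],[0,0.001,-0.034,0],[0,0.001,-0.038,0],[0,0.001,-0.038,0]]]'; python3 -m crank '[[[0,0,-0.003,0],[0,0,-0.006,0],[0,0,-0.006,0],[0,0,-0.006,0]]]'
```

```text
t: 10.15
tool_pos: [0.6369, -0.2136, 0.0515]
tool_rot: [1.295, 1.156, -1.298]
contact_force: [0.6, 0.2, -2.3]
opening: 0.0483
t: 10.48
tool_pos: [0.6387, -0.2144, 0.0484]
tool_rot: [1.295, 1.151, -1.295]
contact_force: [0.4, -0.3, -2.2]
opening: 0.0481
```

```bash
python3 -m crank '[[[0,0,-0.0015,0],[0,0,-0.0015,0],[0,0,-0.0015,0]]]'
python3 - <<'E'
from h import *
p,d,m=grab("wrist","w11");o=get_obs();print(o['tool_pos'],o['contact_force'],o['t']);P=cloud(d,m)
for c,s,l in blobs(p,'blue',(230,0,420,400),200):
    q=l&(P[...,2]>np.nanpercentile(P[l][:,2],60)-.003);print(c,s,P[q].mean(0))
E
```

```text
t: 10.73
tool_pos: [0.6391, -0.2146, 0.0475]
tool_rot: [1.296, 1.15, -1.295]
contact_force: [0.7, 0.5, 0.2]
opening: 0.0478
[ 0.63910712 -0.21458121  0.04749326] [ 0.5769024  -0.19954612 -0.22233916] 10.7833
[319.6 127.2] [233, 37, 174, 182, 24705] [ 0.64704556 -0.14728596  0.08449211]
[321.6 330.7] [247, 255, 150, 151, 17701] [ 0.6401146  -0.21014523  0.0847071 ]
```

View pics/w11.png

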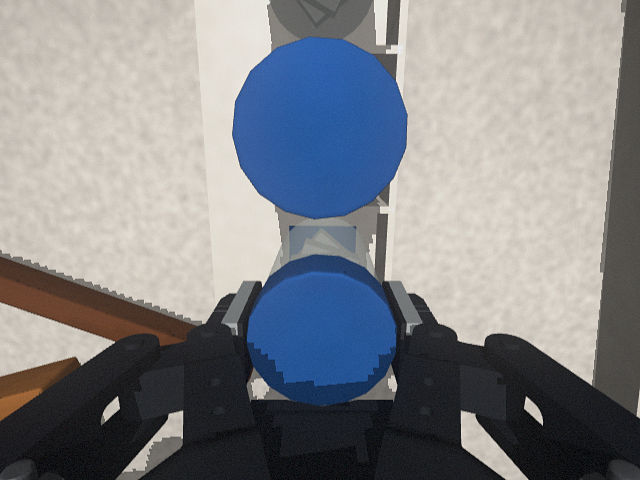

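The jar is seated: its lid is at 84.7 mm against its neighbour's 84.5 mm, 63 mm apart, and its weight is off the gripper. I'll open only partly to spare the bar, then rise.

```bash
python3 -m crank '[[[0,0,0,0],[0,0,0.001,0],[0,0,0.001,0],[0,0,0.001,0]]]' 0.7; python3 -m crank '[[[0,0,0.015,0],[0,0,0.045,0],[0,0,0.08,0],[0,0,0.11,0],[0,0,0.13,0]]]'
python3 - <<'E'
from h import *
p,d,m=grab("wrist","w12");o=get_obs();print(o['tool_pos'],o['opening'],o['contact_force'],o['t']);P=cloud(d,m)
for c,s,l in blobs(p,'blue',(230,0,420,400),200):
    q=l&(P[...,2]>np.nanpercentile(P[l][:,2],60)-.003);print(c,s,P[q].mean(0))
E
```

```text
t: 11.12
tool_pos: [0.6386, -0.2144, 0.048]
tool_rot: [1.295, 1.151, -1.295]
contact_force: [1.4, 0.0, -0.1]
opening: 0.0597
t: 11.53
tool_pos: [0.64, -0.215, 0.1836]
tool_rot: [1.296, 1.145, -1.292]
contact_force: [1.1, -0.7, 0.7]
opening: 0.0598
[ 0.64188457 -0.21581835  0.18798865] 0.05992770686062164 [ 1.50420746 -0.72857709  3.32194191] 11.5833
[318.3  28.7] [277, 0, 83, 67, 4568] [ 0.65402229 -0.09084695  0.08456169]
[318.1 130.9] [280, 91, 77, 81, 4784] [ 0.64710102 -0.14777085  0.08450865]
[320.8 228.5] [285, 192, 72, 73, 4048] [ 0.64130211 -0.21078815  0.08444833]
```

View pics/w12.png

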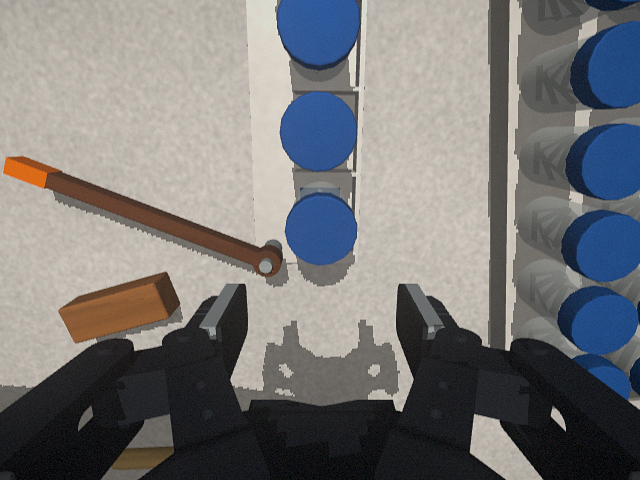

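The jar is released, upright and in the bay, with its lid at (321,228). Now I'll measure the bar's pin at (265,264) and its orange end at (28,170).

Run:
```python
from h import *
p,d,m=load('w12');P=cloud(d,m)
pin=plane(m,265.,265.,.054);print('pin',pin)
for c,s,l in blobs(p,'orange',amin=20):
    q=l&(P[...,2]>.044);print('end',c,P[q].mean(0),P[q].min(0),P[q].max(0))
k=(abs(P[...,2]-.047)<.003);k[:,270:]=0;k[:150]=0;k[290:]=0
Q=P[k][:,:2];u=np.linalg.svd(Q-Q.mean(0))[2][0];u*=-np.sign(u[0]);print(len(Q),u,np.degrees(np.arctan2(u[1],u[0])),Q.mean(0))
o=get_obs();print(o['tool_pos'])
for n in('top0','scene0'):
    pp,dd,mm=load(n);print(n,'pin px proj',proj(mm,pin))
t=np.array([.0072,.0620]);a=np.degrees(np.arctan2(t[1],t[0]));print('tray y',a)
pin=pin[:2]
th0=np.degrees(np.arctan2(u[1],u[0]))
for th in [th0]+list(np.arange(th0-8,a-4,-8))+[a,a-1]:
    r=np.radians(th);D=np.array([np.cos(r),np.sin(r)]);N=np.array([-D[1],D[0]])
    print(round(th,1),(pin+.175*D+.017*N).round(3),'back',(pin+.175*D+.04*N).round(3))
```

```text
pin [ 0.59469289 -0.24115115  0.054     ]
end [ 27.7 170. ] [ 0.43046019 -0.15097217  0.04751445] [ 0.41477929 -0.16334353  0.04406866] [ 0.4462034  -0.13966994  0.05027911]
4462 [-0.87556336  0.4831033 ] 151.11171945507328 [ 0.50254835 -0.19089447]
[ 0.64188457 -0.21581835  0.18798865]
top0 pin px proj [414.48346166 207.76259632]
scene0 pin px proj [246.89104031 287.33454367]
tray y 83.37596736548248
151.1 [ 0.433 -0.171] back [ 0.422 -0.192]
143.1 [ 0.445 -0.15 ] back [ 0.431 -0.168]
135.1 [ 0.459 -0.13 ] back [ 0.442 -0.146]
127.1 [ 0.476 -0.112] back [ 0.457 -0.126]
119.1 [ 0.495 -0.097] back [ 0.475 -0.108]
111.1 [ 0.516 -0.084] back [ 0.494 -0.092]
103.1 [ 0.538 -0.075] back [ 0.516 -0.08 ]
95.1 [ 0.562 -0.068] back [ 0.539 -0.07 ]
87.1 [ 0.587 -0.066] back [ 0.564 -0.064]
83.4 [ 0.598 -0.065] back [ 0.575 -0.063]
82.4 [ 0.601 -0.065] back [ 0.578 -0.062]
```

```bash
python3 -m crank '[[[-0.04,0.004,0,-6],[-0.08,0.008,0,-12],[-0.12,0.012,0,-18],[-0.16,0.016,0,-22],[-0.20,0.021,0,-22]]]' 0; python3 -m crank '[[[-0.02,0,0,0],[-0.02,0,-0.03,0],[-0.02,0,-0.06,0],[-0.02,0,-0.06,0],[-0.02,0,-0.06,0]]]'
python3 - <<'E'
from h import *
p,d,m=grab("wrist","w13");o=get_obs();print(o['tool_pos'],o['opening'],o['contact_force'],o['t'])
E
```

```text
t: 12.0
tool_pos: [0.4368, -0.193, 0.178]
tool_rot: [1.57, 0.927, -1.57]
contact_force: [0.1, -0.9, 0.6]
opening: 0.0003
t: 12.42
tool_pos: [0.4174, -0.1926, 0.1169]
tool_rot: [1.568, 0.932, -1.571]
contact_force: [0.2, -0.2, 0.8]
opening: -0.0003
[ 0.41877378 -0.19348363  0.11869233] -0.00013322209186376188 [0.58039432 0.0234271  1.00801403] 12.4667
```

View pics/w13.png

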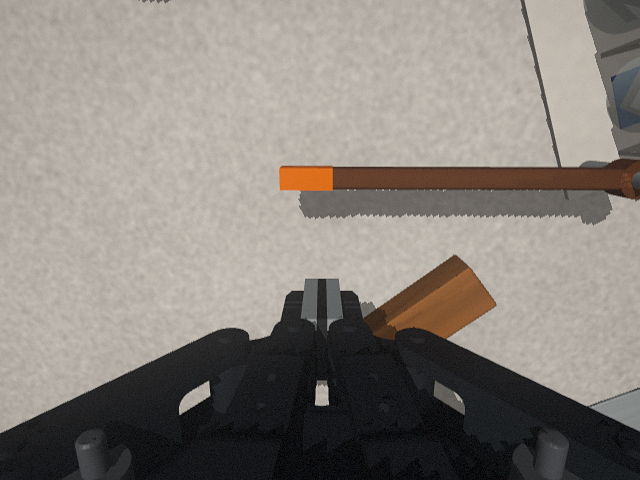

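The bar is parallel to the jaw axis, ahead of the shut fingers, with its orange end at (305,178). The offcut is lower than the fingertips will go. Descending, then pushing round the arc.

```bash
python3 -m crank '[[[0,0,-0.03,0],[0,0,-0.06,0],[0,0,-0.081,0],[0,0,-0.081,0],[0,0,-0.081,0]]]'; python3 -m crank '[[[0.004,0.007,0,0],[0.008,0.014,0,0],[0.014,0.022,0,0],[0.019,0.032,0,-4],[0.025,0.043,0,-8]]]'
python3 - <<'E'
from h import *
p,d,m=grab("wrist","w14");o=get_obs();print(o['tool_pos'],o['opening'],o['contact_force'],o['t'])
E
```

```text
t: 12.88
tool_pos: [0.4192, -0.1937, 0.0378]
tool_rot: [1.568, 0.929, -1.568]
contact_force: [0.1, -0.3, 0.6]
opening: 0.0
t: 13.3
tool_pos: [0.4453, -0.1503, 0.0386]
tool_rot: [1.666, 0.829, -1.664]
contact_force: [-0.2, -1.7, 1.0]
opening: 0.0
[ 0.44591581 -0.14861277  0.03844408] -0.00036802558378595855 [0.92259502 1.56078412 0.70861957] 13.35
```

View pics/w14.png

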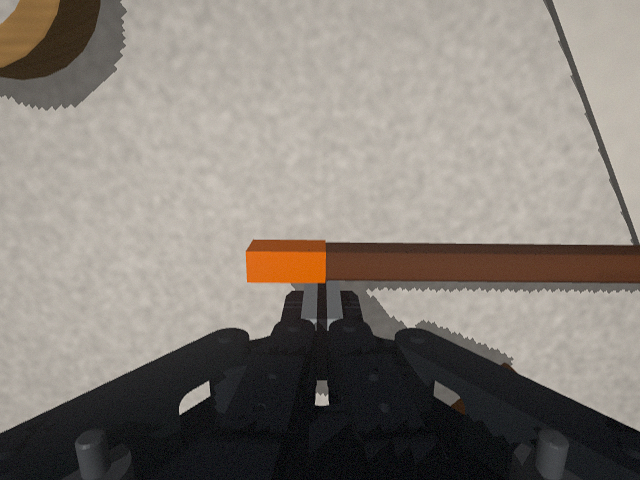

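```bash
python3 -m crank '[[[0.014,0.020,-0.002,-7],[0.031,0.038,-0.002,-14],[0.050,0.053,-0.002,-21],[0.071,0.066,-0.002,-28],[0.093,0.075,-0.002,-35]]]'; python3 -m crank '[[[0.012,0.004,0,-7],[0.024,0.007,0,-14],[0.036,0.008,0,-20],[0.045,0.009,0,-24],[0.050,0.009,0,-24]]]'
python3 - <<'E'
from h import *
p,d,m=grab("wrist","w15");o=get_obs();print(o['tool_pos'],o['opening'],o['contact_force'],o['t'])
E
```

```text
t: 13.77
tool_pos: [0.5376, -0.0738, 0.0356]
tool_rot: [2.051, 0.326, -2.051]
contact_force: [-0.6, -1.7, 0.9]
opening: 0.0
t: 14.18
tool_pos: [0.5877, -0.0654, 0.0355]
tool_rot: [-2.171, 0.107, 2.17]
contact_force: [-0.5, 0.4, 0.0]
opening: -0.0001
[ 0.5881602  -0.06575862  0.03556977] -0.00024587950365425834 [-0.18735623  0.90096297  0.94715516] 14.2333
```

View pics/w15.png

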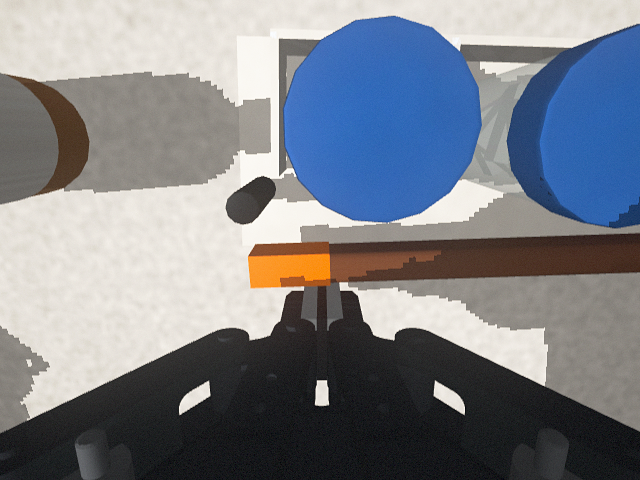

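The bar is nearly closed. The post at (250,200) is still ahead of the orange end at (289,265). I'll push in small steps until the force shows the stop.

```bash
python3 -m crank '[[[0.003,0,0,0],[0.006,0,0,0],[0.008,0,0,0],[0.008,0,0,0]]]';python3 -m crank '[[[0.003,0,0,0],[0.003,0,0,0],[0.003,0,0,0]]]';python3 -m crank '[[[0.003,0,0,0],[0.003,0,0,0],[0.003,0,0,0]]]'
```

```text
t: 14.57
tool_pos: [0.5948, -0.0665, 0.035]
tool_rot: [-2.171, 0.108, 2.17]
contact_force: [-0.7, 0.4, -0.0]
opening: 0.0002
t: 14.82
tool_pos: [0.5978, -0.0665, 0.0349]
tool_rot: [-2.171, 0.109, 2.169]
contact_force: [0.1, 0.4, -0.1]
opening: 0.0001
t: 15.07
tool_pos: [0.5993, -0.0665, 0.0345]
tool_rot: [-2.166, 0.109, 2.174]
contact_force: [-5.3, -0.2, 2.7]
opening: 0.0003
```

Contact with the stop at x ≈ 0.599. One more small press, then look.

```bash
python3 -m crank '[[[0.002,0,0,0],[0.002,0,0,0],[0.002,0,0,0]]]'
python3 - <<'E'
from h import *
p,d,m=grab("wrist","w16");o=get_obs();print(o['tool_pos'],o['contact_force'],o['t'])
E
python3 -m crank '[[[-0.005,0,0,0],[-0.015,0,0.0,0],[-0.03,0,0.02,0],[-0.05,0,0.05,0],[-0.07,0,0.09,0]]]';python3 -m crank '[[[-0.03,0,0.03,0],[-0.07,0,0.05,0],[-0.10,0.01,0.07,0],[-0.13,0.03,0.07,0],[-0.14,0.05,0.07,0]]]'; python3 -m crank '[[[-0.02,0.03,0,0],[-0.03,0.06,0,0],[-0.03,0.08,0,0],[-0.03,0.08,0,0],[-0.03,0.08,0,0]]]';python3 - <<'E'
from h import *
p,d,m=grab("top","t17");cv2.imwrite("pics/t17z.png",cv2.resize(p[160:310,135:455,::-1],None,fx=2.5,fy=2.5,interpolation=cv2.INTER_CUBIC));p,d,m=grab("scene","s17");cv2.imwrite("pics/s17z.png",cv2.resize(p[160:340,200:520,::-1],None,fx=2.5,fy=2.5,interpolation=cv2.INTER_CUBIC));o=get_obs();print(o['tool_pos'],o['contact_force'],o['t'])
E
```

```text
t: 15.32
tool_pos: [0.5995, -0.0664, 0.0344]
tool_rot: [-2.161, 0.109, 2.18]
contact_force: [-12.2, -0.8, 8.1]
opening: -0.0001
[ 0.59947033 -0.06646169  0.03439348] [-12.18991432   0.22759803   8.40513997] 15.3667
t: 15.78
tool_pos: [0.5309, -0.0658, 0.12]
tool_rot: [-2.164, 0.107, 2.175]
contact_force: [0.6, 0.4, 0.9]
opening: 0.0002
t: 16.2
tool_pos: [0.3921, -0.0164, 0.1934]
tool_rot: [-2.174, 0.112, 2.165]
contact_force: [0.8, 0.4, 0.1]
opening: 0.0002
t: 16.62
tool_pos: [0.3637, 0.0641, 0.1921]
tool_rot: [-2.173, 0.106, 2.17]
contact_force: [-0.2, 0.1, 0.7]
opening: -0.0002
[0.36398961 0.06309905 0.19199569] [-0.42196428 -0.2117718  -0.08692141] 16.7167
```

View pics/w16.png

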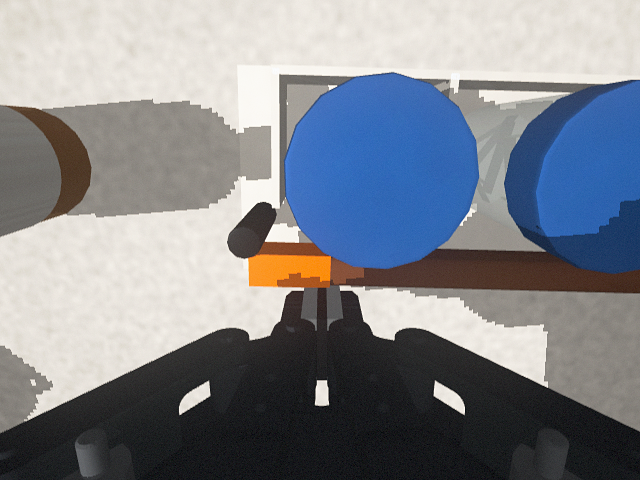

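View pics/t17z.png

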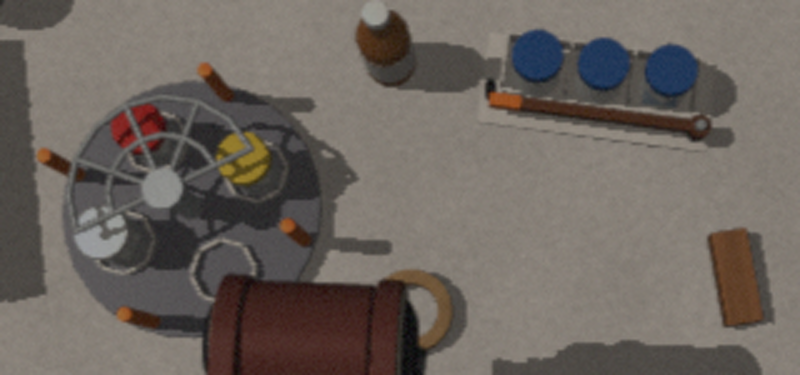

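View pics/s17z.png

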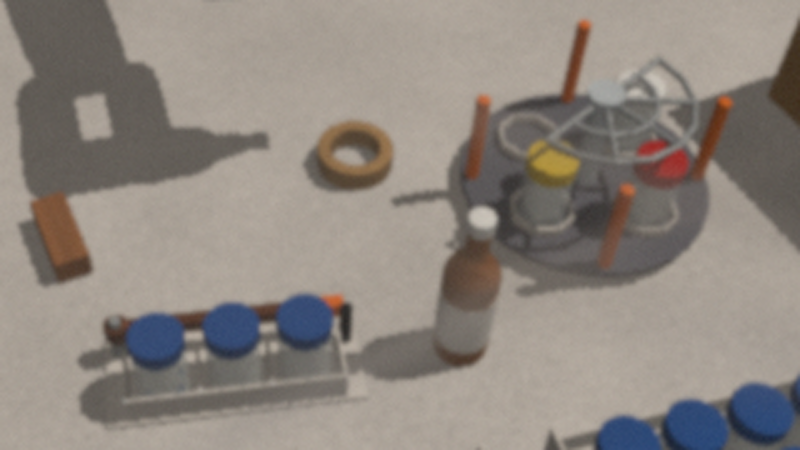

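The bar lies across the jars' fronts with its end at the post, zoom (505,100). One last numerical check before handing in.

Run:
```python
from h import *
p,d,m=load('t17');P=cloud(d,m)
L=[]
for cc in((.65,-.087),(.6434,-.149),(.636,-.211)):
    q=(abs(P[...,2]-.085)<.004)&(np.linalg.norm(P[...,:2]-np.array(cc),axis=-1)<.035);e=P[q];c=(np.percentile(e,1,0)+np.percentile(e,99,0))/2;L.append(c);print('lid',c.round(4),q.sum())
r=L[0]-L[2];print('row',np.degrees(np.arctan2(r[1],r[0])))
B=P[190:216,325:414];k=(abs(B[...,2]-.047)<.003);Q=B[k][:,:2];Q=Q[Q[:,0]<.627];u=np.linalg.svd(Q-Q.mean(0))[2][0];u*=np.sign(u[1]);print('bar',len(Q),np.degrees(np.arctan2(u[1],u[0])))
for k in('orange','yellow'):
    for c,s,l in blobs(p,k,(130,160,460,300)): print(k,c,np.nanmedian(P[l],0).round(3))
print([np.abs(load('t17')[1][v0:v1,u0:u1]-load('top0')[1][v0:v1,u0:u1]).mean().round(4) for u0,v0,u1,v1 in((276,155,302,198),(415,245,445,295),(485,160,540,300))])
finish_job();print(get_obs()['t'])
```

```text
lid [ 0.6506 -0.087   0.0847] 296
lid [ 0.6435 -0.1491  0.085 ] 267
lid [ 0.6367 -0.2121  0.0849] 276
row 83.67606161400361
bar 331 83.20003516691422
orange [216.6 187.6] [0.623 0.216 0.128]
orange [336.8 199.7] [ 0.615 -0.057  0.047]
orange [152.7 221.8] [0.544 0.356 0.128]
orange [249.8 249.7] [0.481 0.136 0.128]
orange [184.7 285. ] [0.403 0.277 0.127]
yellow [235.9 220.6] [0.55  0.174 0.102]
yellow [227.  217.2] [0.56  0.195 0.102]
yellow [225.8 227.6] [0.535 0.197 0.102]
yellow [234.9 229.5] [0.53  0.175 0.103]
[np.float32(0.0186), np.float32(0.0163), np.float32(0.015)]
the job is handed in; nothing more can be done
the job is handed in; nothing more can be done
```

The job is done and handed in, at about 17 s of the 61 s allowed. I turned the carousel by one peg until the blue-lidded jar stood at the open front. Then I lifted the jar out, set it upright in the bay with the blue card and let go. Last, I pushed the bar round to its stop and backed the arm clear.

**Last checks:**
- **Jar:** its lid is at 85 mm, level with its two neighbours and 63 mm from the next one. The two jars already in the tray moved less than 1 mm.
- **Bar:** it lies at 83.2°, against 83.7° for the row of jars. The pushing force rose to about 12 N at the stop with almost no further movement.
- **Other objects:** in the pictures the bottle, offcut, tape and spatula look where they were, and the other three jars are in their pockets.

**What disagreed or fell short:**
- **Cameras:** they differed by 3 to 5 mm, so I worked from averages and relative measurements.
- **Carousel:** the jar stopped about 2° past my estimate of the exact front (about 2.5 mm), still clear of the guard.
- **Unmoved objects:** a crude depth comparison of three regions, meant to confirm nothing else had moved, gave about 15 to 19 mm in all three. I did not look into it, so the views by eye are the only evidence.

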